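# Load the wax scraper into the instrument carousel and hold its index plunger open

### The arm

A 6-joint arm with a two-finger parallel gripper is mounted at the origin on the work surface. World frame = base frame: x ahead of the robot, y to its left, z up, the work surface at z = 0. Lengths are in mm, angles in rad, forces in N, time in s.
With the tool pointing down it reaches from about 350 to 875 mm from the base axis. Payload 4.2 kg.
Tool frame: the origin (TCP) lies on the mounting face of the last link; the fingertips stand 173 mm ahead of it and the grasp point (between the pads) lies 155 mm ahead of it; z points along the fingers, y is the direction in which the jaws open and shut (so a half turn about z gives the same grasp; the last joint's range is limited). The gripper opens to 85 mm and grips with 20 to 120 N. Pads are 22 mm wide; open, the fingers measure 114 mm over their backs; the gripper's body (76 mm by 85 mm) begins 54 mm behind the grasp point. The pads swing forward as they close: fully open they stand 13 mm farther back than shut.
Start: joints at [1.56, 0.385, 0.008, 0, -1.194, -0.259], TCP at [166.555, 602.378, 404.712] pointing down, gripper open.
Joint ranges: [-3.14, 3.14], [-1.21, 2.06], [-1.07, 1.41], [-3.16, 2.05], [-2.99, -0.16], [-3.1, 3.1]. Speed limits (rad/s): [2.79, 2.79, 3.14, 3.14, 3.14, 3.14].

### API

Orientations are given as a unit quaternion [x, y, z, w].
In Python, from bench import arm gives the robot as it stands.
- The arm moves only by the shell command python3 -m jog 'ROWS' [OPENING]. ROWS is JSON, a list that holds one entry, the list of rows, each a list of 4 numbers: the shift along the tool's x, y, z in mm, then the turn about the tool's z in degrees. In form: [[[x, y, z, spin], ...]]. A call has exactly 5 rows; each row is the pose to reach, as a shift and turn from the pose measured when the call began, along the tool's axes at that moment; what a row does not reach only later rows make up. A row lasts 1/8 s, in which the tool goes at most 62.5 mm and 10.7 degrees, less where a joint would pass 70% of its speed; a pose out of reach is approached as far as the arm can. A call with a gripper value outside its range is refused whole. OPENING is the finger opening in mm, from 0 to 85.4, set as the call begins (- or left out, the last holds). The fingers move at their own pace and stop on an object; the grip force is fixed at half the most. Time passes only in rows, so rows that repeat a pose let the fingers close, or fill a call up. It gives the time, the measured TCP pose, the force and the opening at its end, in the units of the state.
- arm.read_state(): the state, without advancing time (a new reading comes with each control period).
- arm.get_image(name): name is "scene" or "top"; returns (picture, depth): 420x560x3 uint8, blue, green, red; 420x560 float32, mm along the optical axis (not along the pixel's ray), 0 where there is no reading.
- arm.camera_params(name): a dict with "mtx" (3x3 intrinsics, pixels), "k1" (the pictures are not rectified: a ray, as slopes to the right and down, at radius r is drawn at 1 + k1 r^2 times it, then the intrinsics apply), "R" (3x3) and "t" (3): a world point X has camera coordinates R X + t. Camera axes: x right, y down, z forward; pixel columns grow to the right and rows downward; lengths in mm; the calibration is good to about 2 mm. A picture is of the moment at which its call begins. camera_params takes no time and is no camera call.
- arm.job_done(): hands the job in, once; it reports no verdict.
The state is a dict: "clock": time; "joints": joint angles; "joint_vel": joint speeds; "joint_efforts": joint torques, N m; "position": TCP position; "ee_rot": TCP orientation; "contact_force": force on the tool from outside, world axes, zero at the start; "wrist_torque": the same for the moment, N m; "gripper_width": finger opening in mm.
Only numpy, scipy, OpenCV 4.12 (cv2) and the standard library are available. Lean on these libraries where they do the work, as an engineer would, in place of code of your own. Each camera call takes 0.05 s, during which the arm holds its last target.

### The job

Take the green-handled wax scraper out of the wooden drying rest on the tray and slide it, blade down, fully home into the empty slot of the white block on the instrument carousel, and let go of it. Then grip the red knob of the carousel's sprung index plunger, pull it straight up as far as it goes and keep holding it there, so that a lab partner could turn the carousel: the job finishes while you are still holding the plunger up. Do not pull the plunger before the scraper is home, and leave the wax pan, the forceps and the beaker where they are.

Things in the scene. Friction and masses are not known exactly. Their poses are not given: they have to be found in the camera images.
- scraper: Loose wax scraper, 110 to 220 g, upright. From the bottom: steel blade 4 (its x) by 72 (its y) by 46 mm; black guard 30 (x) by 100 (y) by 6 mm; green grip 18 (x) by 90 (y) by 38 mm; 90 mm tall in all. Origin: centre of the blade's lower edge; z points up to the grip. It looks the same after a half turn about z.
- scraper_guard (a point): Centre of the underside of the scraper's black guard, 46 mm above the blade's lower edge, same axes as the scraper.
- scraper_grip (a point): Point in the middle of the scraper's green grip to hold it at: 25 mm above the guard's upper face, 13 mm below the grip's top. The two flat sides of the grip are 9 mm either way of it along the scraper's x.
- tray: Fixed grey tray 240 (x) by 300 (y) by 16 mm, floor 5 mm thick; origin: centre of its underside. Fixed in it, centred at x = -45 mm, y = 0: wooden drying rest 50 (x) by 120 (y) mm, top 55 mm above the bench, with an upright slot 8 (x) by 77 (y) mm, 50 mm deep. The scraper starts in it, guard on the rest's top, its x along the tray's x.
- carousel: Fixed instrument carousel (does not turn in this job). Origin: centre of its underside on the bench. Dark base 230 mm across, aluminium disc 210 mm across with its top at 29 mm; white block 50 (x) by 120 (y) by 55 mm on the disc, centred at x = +20 mm, with one empty slot from above. Plunger axis: upright, at x = -90 mm, y = 0.
- slot_mouth (a point): Centre of the slot's mouth in the top face of the white block, 84 mm above the bench, axes as the carousel. The slot is 8 mm wide (x), 77 mm long (y), 50 mm deep, its mouth bevelled 3 mm. The fully home scraper's guard lies flat on the block's top, scraper_guard at this point, scraper x along carousel x.
- pull_knob (a point): Red round knob of the plunger, 24 mm across, 32 mm tall, axis upright; this point is its centre, 88 mm above the bench when seated. It rises with the plunger. Below it: a brass collar 20 mm across up to 69 mm, on a steel bracket 30 mm wide (carousel y), from carousel x = -132 to -78 mm, its top 60 mm above the bench.
- plunger (a joint): Lift of the sprung index plunger and its knob in m: 0 = seated (its 8 mm wide pin 8 mm deep in the disc's hole), 0.014 = pulled fully up against its stop. The spring pulls it back with 3 N when seated and 8 N when fully up; let go, it snaps shut.
- wax_pan: Loose white dissecting pan with black wax, 85 by 120 by 28 mm, on the tray. Bystander. Origin: centre of its underside.
- forceps: Loose steel forceps, 115 mm long (y), 6 mm high, on the tray. Bystander. Origin: near their middle, on the underside.
- beaker: Loose clear plastic cup, 66 mm across, 75 mm high, on the bench beyond the work. Bystander. Origin: centre of its underside.
Mind the look-alikes: they are no part of the job. What is shaped like the scraper but blue or yellow is not meant.

How it is judged (in metres and radians):
On the way, in this order (a step that is already met when the one before it is completed fails the run):
1. the scraper is lifted out of its drying rest, the plunger still seated (z of scraper in the frame of tray above 0.06 m and value of joint plunger below 0.004 m), for 0.1 s.
2. the scraper is fully home in the carousel's slot and let go, the plunger still seated (distance between scraper_guard and slot_mouth below 0.008 m and z of scraper_guard in the frame of slot_mouth below 0.003 m and angle between the y axis of scraper and the y axis of carousel, either way round below 0.12 rad and angle between scraper's own z axis and vertical below 0.08 rad and contact force between scraper and the arm below 0.3 N and contact force between scraper and the fingers below 0.3 N and value of joint plunger below 0.004 m), for 0.2 s.
3. the plunger is pulled fully up by the fingers (value of joint plunger above 0.0115 m and contact force between plunger and the fingers above 3 N), for 0.5 s.
At the end, for the whole second after the job is handed in: Scraper home: guard within 3 mm of the block top and 8 mm of the mouth centre, in line within 0.12 rad, upright within 0.08 rad, at rest, not touched by the robot. Plunger held more than 11.5 mm up (of 14) by the fingers, bearing on the knob with over 3 N (all of step 3 and distance between scraper_guard and slot_mouth below 0.008 m and z of scraper_guard in the frame of slot_mouth below 0.003 m and angle between the y axis of scraper and the y axis of carousel, either way round below 0.12 rad and angle between scraper's own z axis and vertical below 0.08 rad and contact force between scraper and the arm below 0.3 N and contact force between scraper and the fingers below 0.3 N and linear speed of scraper below 0.02 m/s); the arm keeps its last pose, push and grip.
It fails at once if the plunger is pulled before the scraper is in the slot (value of joint plunger above 0.008 m and distance between scraper_guard and slot_mouth above 0.02 m).
It fails at once if the wax pan is disturbed (moved more than 30 mm) (distance of wax_pan from where it was at the start of the episode above 0.03 m).
It fails at once if the forceps is disturbed (moved more than 30 mm) (distance of forceps from where it was at the start of the episode above 0.03 m).
It fails at once if the beaker is disturbed (moved more than 30 mm) (distance of beaker from where it was at the start of the episode above 0.03 m).
It also fails if it takes over 53 s, if anything falls off the work surface, if the arm or the gripper's body presses on something with over 40 N, if the wrist force passes 120 N, or if a joint passes its speed limit or range.

## Working session

There is one attempt and no reset: what is moved stays moved. The work goes in short steps, Python scripts to look and compute and a shell command to move; the robot and the scene stay as the last step left them, time stands still between calls to the robot, and variables do not carry over. Pictures are saved under pics/ and viewed, and the job is handed in when it is done.

```bash
mkdir -p pics
cat > h.py <<'E'
import numpy as np, cv2
from bench import arm
def grab(n,tag):
    im,d=arm.get_image(n); cv2.imwrite(f'pics/{n}_{tag}.png',im); np.savez(f'pics/{n}_{tag}.npz',im=im,d=d); return im,d
def ray(n,uv):
    p=arm.camera_params(n); K=np.array(p['mtx']);R=np.array(p['R']);t=np.array(p['t'])
    uv=np.atleast_2d(np.array(uv,float))
    m=cv2.undistortPoints(uv.reshape(-1,1,2),K,np.array([p['k1'],0,0,0.])).reshape(-1,2)
    d=np.c_[m,np.ones(len(m))]
    return -R.T@t, d@R, d
def plane(n,uv,z):
    c,d,_=ray(n,uv); return c+d*((z-c[2])/d[:,2])[:,None]
def dep(n,uv,dm):
    c,d,_=ray(n,uv); return c+d*np.asarray(dm).reshape(-1,1)
def proj(n,X):
    p=arm.camera_params(n); r,_=cv2.Rodrigues(np.array(p['R'],float))
    return cv2.projectPoints(np.atleast_2d(X).astype(float),r,np.array(p['t'],float),np.array(p['mtx'],float),np.array([p['k1'],0,0,0.]))[0].reshape(-1,2)
E
python3 - <<'E'
from h import *
for n in('scene','top'):
    grab(n,'a'); p=arm.camera_params(n); print(n,p, ray(n,[[0,0]])[0])
print(arm.read_state())
E
```

```text
scene {'mtx': array([[382.16287087,   0.        , 280.54314238],
       [  0.        , 382.16287087, 213.65068683],
       [  0.        ,   0.        ,   1.        ]]), 'k1': 0.001174210632391214, 'R': array([[ 0.27845828,  0.96036264,  0.01282893],
       [ 0.78953316, -0.22127935, -0.57242715],
       [-0.54689887,  0.16952594, -0.81985522]]), 't': array([ -89.32915987, -390.50456467, 1233.66450594])} [1007.88047191 -209.76034446  789.03686815]
top {'mtx': array([[472.96494969,   0.        , 282.8440673 ],
       [  0.        , 472.96494969, 215.95032633],
       [  0.        ,   0.        ,   1.        ]]), 'k1': -0.16015166544006598, 'R': array([[ 0.01483025, -0.99984556,  0.0094293 ],
       [-0.9894045 , -0.01603621, -0.1442968 ],
       [ 0.14442573, -0.00718943, -0.98948953]]), 't': array([ -77.50049811,  542.84676484, 1203.3545593 ])} [ 364.44902761  -60.13188735 1269.76855966]
{'clock': 0.1, 'joints': array([ 1.55959568e+00,  3.85495354e-01,  6.77808954e-03, -4.10221339e-04,
       -1.19402717e+00, -2.58618063e-01]), 'joint_vel': array([-0.00075735, -0.0040919 ,  0.00359009,  0.00126584,  0.00212688,
        0.00216991]), 'joint_efforts': array([-5.06258930e-04, -3.93323994e+01,  1.88927633e+01,  4.19791505e+00,
       -2.63236485e-03,  5.48757370e-06]), 'position': array([166.50824342, 602.23021422, 403.73095175]), 'ee_rot': array([ 9.90902861e-01, -1.34575385e-01, -6.90012659e-05,  9.90136219e-04]), 'contact_force': array([-0.54688615,  0.52305524, -0.03654706]), 'wrist_torque': array([-0.03111342, -0.00047011,  0.04435488]), 'gripper_width': 85.39611054513543}
```

View pics/scene_a.png

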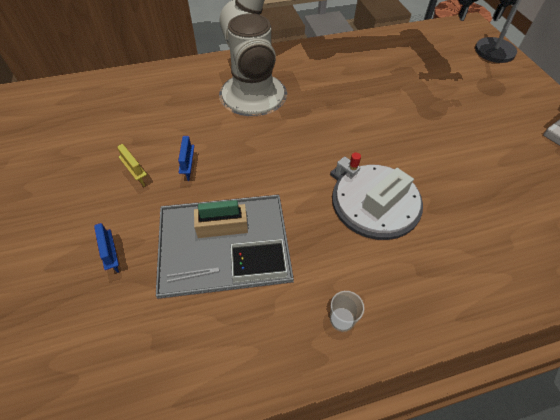

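View pics/top_a.png

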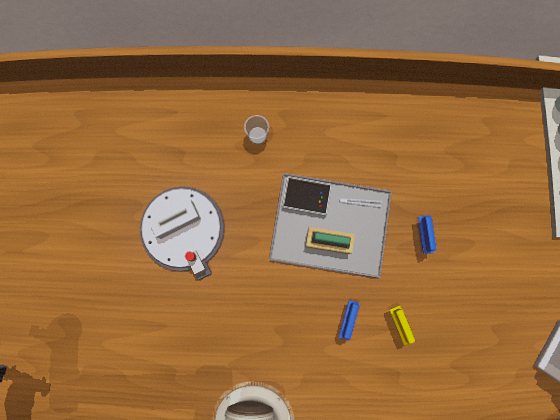

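Scene view: scraper at px (219,212), red knob (355,160), slotted block (388,193). Top view: scraper (331,240), knob (190,257), block (175,220). Now measuring.

```bash
cat > m.py <<'E'
from h import *
Z={n:np.load(f'pics/{n}_a.npz') for n in('scene','top')}
def blob(n,mask,box):
    x0,y0,x1,y1=box; mm=np.zeros_like(mask);mm[y0:y1,x0:x1]=mask[y0:y1,x0:x1]
    k,l,s,c=cv2.connectedComponentsWithStats(mm.astype(np.uint8)); i=1+np.argmax(s[1:,4]); return l==i
def pts(n,m):
    v,u=np.nonzero(m); return dep(n,np.c_[u,v],Z[n]['d'][v,u])
def info(name,P,zr):
    Q=P[(P[:,2]>zr[0])&(P[:,2]<zr[1])]
    r=cv2.minAreaRect(Q[:,:2].astype(np.float32)); c,V=np.linalg.eigh(np.cov(Q[:,:2].T)); a=V[:,1]
    print(name,len(Q),'z',np.percentile(P[:,2],[5,50,95]).round(1),'mean',Q.mean(0).round(1),'rect',np.round(r[0],1),np.round(r[1],1),'long dir deg',round(np.degrees(np.arctan2(a[1],a[0]))%180,1))
for n,gb,rb,wb in(('scene',(185,195,255,235),(335,145,370,175),(355,165,420,220)),('top',(300,225,360,255),(180,245,205,270),(145,195,205,245))):
    im=Z[n]['im']; h=cv2.cvtColor(im,cv2.COLOR_BGR2HSV); H,S,V=cv2.split(h)
    g=blob(n,(H>55)&(H<95)&(S>90),gb); r=blob(n,((H<8)|(H>172))&(S>150),rb)
    for nm,m,zz,zp in(('green',g,(93,106),99),('red',r,(98,112),104)):
        P=pts(n,m); info(n+' '+nm,P,zz)
    x0,y0,x1,y1=wb; m=np.zeros(H.shape,bool); m[y0:y1,x0:x1]=1
    info(n+' block',pts(n,m),(79,90) )
    # top-face via plane
    if n=='top':
        vv,uu=np.nonzero(g);C=plane(n,np.c_[uu,vv],99);rr=cv2.minAreaRect(C[:,:2].astype(np.float32));print('green plane',rr)
        vv,uu=np.nonzero(r);C=plane(n,np.c_[uu,vv],104);print('red plane',cv2.minEnclosingCircle(C[:,:2].astype(np.float32)))
for n in('scene','top'):
    im=Z[n]['im']; boxes=[(185,190,255,240),(330,140,420,230)] if n=='scene' else [(295,220,365,260),(140,190,225,280)]
    c=[cv2.resize(im[b[1]:b[3],b[0]:b[2]],(400,int(400*(b[3]-b[1])/(b[2]-b[0]))),interpolation=cv2.INTER_NEAREST) for b in boxes]
    hh=max(i.shape[0] for i in c); cv2.imwrite(f'pics/z_{n}.png',np.hstack([cv2.copyMakeBorder(i,0,hh-i.shape[0],0,0,0) for i in c]))
E
python3 m.py
```

```text
scene green 222 z [ 66.8  90.  100.1] mean [ 487.1 -196.5   98. ] rect [ 486.  -196.7] [84.9 14.9] long dir deg 81.5
scene red 68 z [ 76.6  99.5 105.7] mean [434.7 157.5 103.3] rect [433.6 158.7] [22.2 22.5] long dir deg 154.2
scene block 804 z [ 0.9 30.5 85.3] mean [532.3 207.1  84. ] rect [496.7 191.3] [127.4 122.6] long dir deg 117.4
top green 222 z [ 94.2  98.5 102.4] mean [ 482.1 -192.    98.6] rect [ 482.1 -191.9] [86.4 16.1] long dir deg 81.8
top red 64 z [ 99.4 104.1 107.1] mean [431.  161.  104.1] rect [430.7 161.7] [20.6 20.5] long dir deg 37.1
top block 803 z [23.4 31.1 86.2] mean [528.9 213.   84.1] rect [529.  212.5] [ 52.5 121.6] long dir deg 116.7
green plane ((481.5855407714844, -191.98583984375), (87.0250244140625, 16.907344818115234), 81.34114074707031)
red plane ((430.9721984863281, 160.525390625), 11.81156063079834)
```

View pics/z_scene.png

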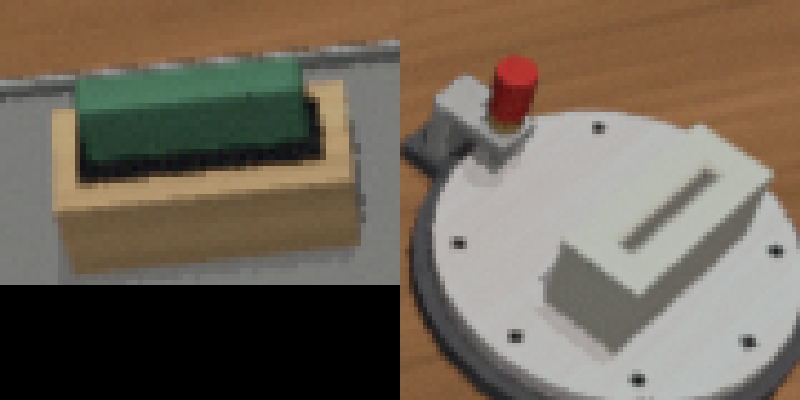

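View pics/z_top.png

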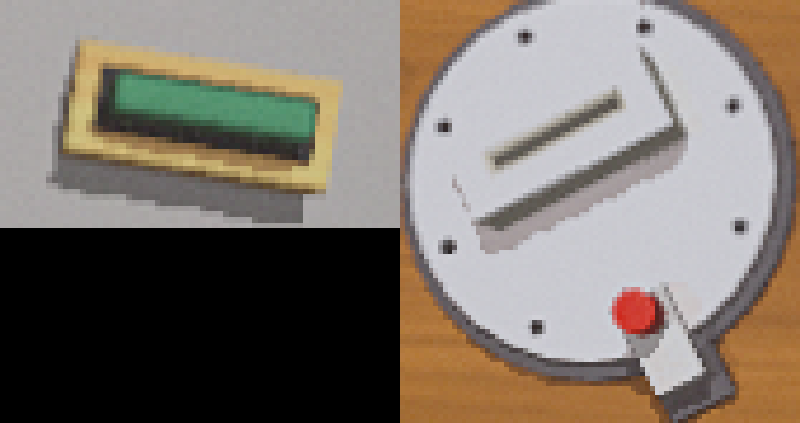

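```bash
cat > m2.py <<'E'
from h import *
Z={n:np.load(f'pics/{n}_a.npz') for n in('scene','top')}
def rectp(n,m,z,name):
    m=m.astype(np.uint8); k,l,s,c=cv2.connectedComponentsWithStats(m); i=1+np.argmax(s[1:,4])
    v,u=np.nonzero(l==i); P=plane(n,np.c_[u,v],z)[:,:2]; r=cv2.minAreaRect(P.astype(np.float32))
    w,V=np.linalg.eigh(np.cov(P.T));a=V[:,1]
    print(n,name,len(P),'mean',P.mean(0).round(1),'rect',np.round(r[0],1),np.round(r[1],1),'deg',round(np.degrees(np.arctan2(a[1],a[0]))%180,1))
def box(b,H):
    m=np.zeros(H.shape,bool);m[b[1]:b[3],b[0]:b[2]]=1;return m
for n,gb,sb,rb in(('scene',(185,195,255,235),(371,170,406,200),(335,145,370,175)),('top',(300,225,360,255),(155,205,190,228),(180,245,205,270))):
    im=Z[n]['im']; H,S,V=cv2.split(cv2.cvtColor(im,cv2.COLOR_BGR2HSV))
    g=(H>55)&(H<95)&(S>90)&box(gb,H)
    vals=V[g]; t,_=cv2.threshold(vals.reshape(-1,1).copy(),0,255,cv2.THRESH_OTSU); print(n,'otsu',t)
    rectp(n,g&(V>t if n=='scene' else V>0),99,'green top')
    d=box(sb,H)
    for th in(120,150,175): rectp(n,d&(V<th),84,f'slot<{th}')
    r=((H<8)|(H>172))&(S>150)&box(rb,H); 
    tt,_=cv2.threshold(V[r].reshape(-1,1).copy(),0,255,cv2.THRESH_OTSU)
    rectp(n,r&(V>tt) if n=='scene' else r,104,'knob top')
    D=Z[n]['d'];v,u=np.nonzero(box((330,140,425,240) if n=='scene' else (140,185,225,275),H)); P=dep(n,np.c_[u,v],D[v,u])
    q=(P[:,2]>81)&(P[:,2]<87)&(np.hypot(P[:,0]-529,P[:,1]-212)<75); Q=P[q][:,:2]; rr=cv2.minAreaRect(Q.astype(np.float32)); print('  block depth rect',rr)
    q=(P[:,2]>25)&(P[:,2]<33); Q=P[q][:,:2]; hull=cv2.minEnclosingCircle(Q.astype(np.float32)); print('  disc',hull)
E
python3 m2.py
```

```text
scene otsu 89.0
scene green top 188 mean [ 486.3 -197.2] rect [ 486.7 -196.7] [84.7 14.3] deg 81.9
scene slot<120 70 mean [560.8 220.7] rect [561.1 221.3] [11.3 49.2] deg 118.2
scene slot<150 93 mean [533. 208.] rect [532.5 208.7] [ 8.5 76.8] deg 117.6
scene slot<175 129 mean [533.1 208.2] rect [532.6 208.9] [11.6 80.3] deg 117.4
scene knob top 53 mean [432.8 159. ] rect [432.1 159.4] [20.6 20.1] deg 151.0
  block depth rect ((530.4631958007812, 208.9988555908203), (51.256568908691406, 122.56623840332031), 27.727964401245117)
  disc ((501.86029052734375, 193.3155059814453), 117.58978271484375)
top otsu 129.0
top green top 228 mean [ 481.9 -191.6] rect [ 481.6 -192. ] [87.  16.9] deg 82.1
top slot<120 56 mean [528.2 213.5] rect [528.4 212.2] [ 4.7 71.9] deg 118.2
top slot<150 83 mean [529.6 211.6] rect [529.3 212. ] [ 8.1 75.4] deg 118.0
top slot<175 117 mean [529.9 211.5] rect [529.7 212.3] [ 9.4 77.7] deg 118.3
top knob top 67 mean [430.9 160.6] rect [430.7 160.8] [19.8 22.6] deg 58.9
  block depth rect ((529.2308349609375, 212.25711059570312), (51.585716247558594, 120.97315979003906), 26.341835021972656)
  disc ((499.8488464355469, 195.16897583007812), 117.65066528320312)
```

```bash
cat > go.py <<'E'
import sys
from h import *
from scipy.spatial.transform import Rotation as Rt
def go(x,y,zg,jaw):  # grasp point target, jaw deg
    s=arm.read_state(); R=Rt.from_quat(s['ee_rot']).as_matrix(); p=np.array(s['position'])
    d=R.T@(np.array([x,y,zg+155])-p); yw=np.degrees(np.arctan2(R[1,1],R[0,1]))
    sp=-((jaw-yw+90)%180-90)
    print('clk',round(s['clock'],2),'grasp',(p+155*R[:,2]).round(1),'jaw',yw.round(1),'tilt',np.degrees(np.arccos(-R[2,2])).round(2),'F',s['contact_force'].round(1),'w',round(s['gripper_width'],1),'j6',s['joints'][5].round(2),'-> d',d.round(1),'spin',sp.round(1))
if __name__=='__main__': go(*map(float,sys.argv[1:5]))
E
python3 go.py 480 150 200 172;python3 go.py 484 -194.3 200 172
```

```text
clk 0.1 grasp [166.4 601.9 248.7] jaw -105.5 tilt 0.11 F [-0.5  0.5 -0. ] w 85.4 j6 -0.26 -> d [422.7 352.1  49.5] spin 82.5
clk 0.1 grasp [166.4 601.9 248.7] jaw -105.5 tilt 0.11 F [-0.5  0.5 -0. ] w 85.4 j6 -0.26 -> d [518.4 682.9  50.2] spin 82.5
```

```bash
python3 -m jog '[[[40,33,0,10],[84,70,0,20],[130,108,0,30],[176,146,0,40],[220,184,0,50]]]' 85; python3 go.py 484 -194.3 200 172
```

```text
clock: 0.72
position: [330.2, 364.4, 403.9]
ee_rot: [0.84, -0.543, 0.0, 0.001]
contact_force: [0.0, 0.9, -0.2]
gripper_width: 85.0
clk 0.72 grasp [330.1 364.  248.9] jaw -155.8 tilt 0.14 F [ 0.   0.9 -0.2] w 85.0 j6 -0.74 -> d [572.5  88.8  50.1] spin 32.2
```

```bash
python3 -m jog '[[[60,10,0,8],[120,19,0,16],[180,28,0,24],[240,37,0,32],[300,46,0,32]]]'; python3 go.py 484 -194.3 200 172
```

```text
clock: 1.35
position: [411.1, 70.0, 404.6]
ee_rot: [-0.657, 0.754, -0.001, -0.001]
contact_force: [1.4, -0.4, -0.0]
gripper_width: 85.1
clk 1.35 grasp [411.1  69.6 249.6] jaw 172.2 tilt 0.12 F [ 1.4 -0.4 -0. ] w 85.1 j6 -0.7 -> d [ 251.8 -108.    50.1] spin 0.2
```

```bash
python3 -c "
from h import *;grab('top','b')"
python3 -m jog '[[[50,-22,0,0],[104,-45,0,0],[158,-68,20,0],[212,-91,35,0],[252,-108,50,0]]]'; python3 -m jog '[[[0,0,0,0],[0,0,0,0],[0,0,0,0],[0,0,0,0],[0,0,0,0]]]'; python3 go.py 484 -194.3 86 172; python3 -c "
from h import *;grab('top','c');grab('scene','c')"
```

```text
clock: 2.02
position: [482.9, -202.1, 354.3]
ee_rot: [-0.655, 0.756, -0.001, -0.003]
contact_force: [0.8, 0.3, 0.3]
gripper_width: 85.1
clock: 2.65
position: [482.9, -201.4, 354.8]
ee_rot: [-0.655, 0.756, -0.001, -0.002]
contact_force: [-0.3, 0.0, -0.5]
gripper_width: 84.8
clk 2.65 grasp [ 482.5 -202.1  199.8] jaw 171.8 tilt 0.28 F [-0.3  0.  -0.5] w 84.8 j6 -0.06 -> d [ -7.7  -0.3 113.8] spin -0.2
```

View pics/scene_c.png

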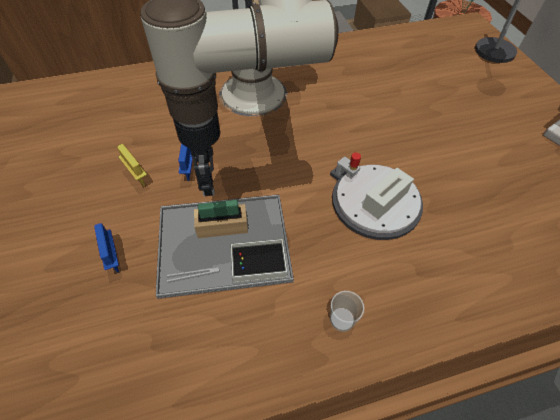

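View pics/top_c.png

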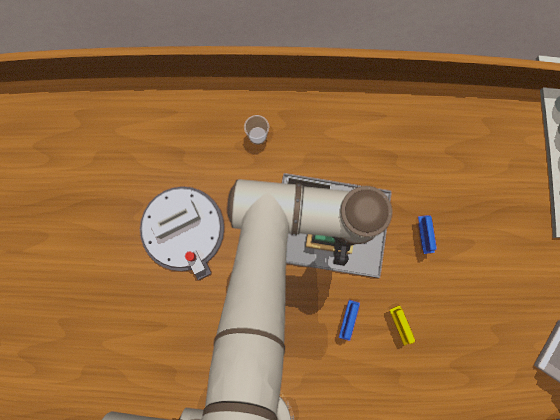

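Scene: hand above and behind the rest, fingers near (205,180); the arm hides most in the top view. Checking that against projection, then descending.

```bash
python3 -c "
from h import *
print(proj('scene',[[482.5,-202.1,182],[482.5,-202.1,200]]),proj('top',[[482.5,-202.1,200]]))
im=cv2.imread('pics/scene_c.png')[120:240,150:270];cv2.imwrite('pics/sc_z.png',cv2.resize(im,(600,600),interpolation=2))"
```

```text
[[209.22709551 180.10585464]
 [207.97707918 174.36022122]] [[341.38325091 233.40593248]]
```

View pics/sc_z.png

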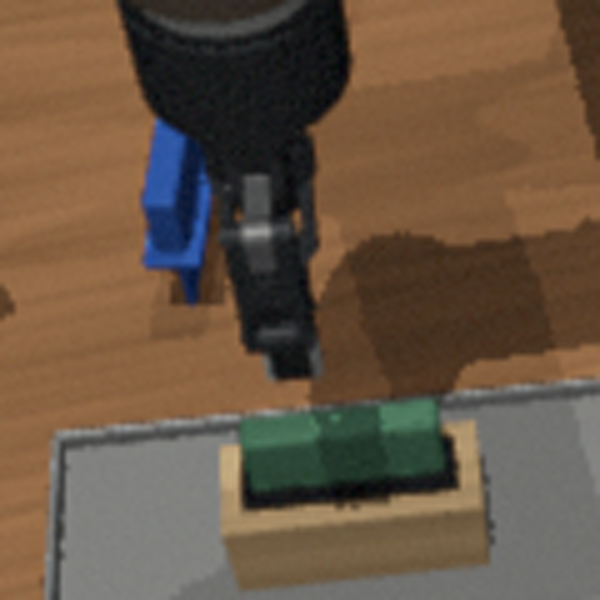

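```bash
python3 -m jog '[[[-8,0,15,0],[-8,0,35,0],[-8,0,55,0],[-8,0,70,0],[-8,0,80,0]]]'; python3 -m jog '[[[0,0,5,0],[0,0,10,0],[0,0,10,0],[0,0,10,0],[0,0,10,0]]]'; python3 go.py 484 -194.3 86 172; python3 -c "
from h import *;grab('scene','d')
im=cv2.imread('pics/scene_d.png')[140:240,160:280];cv2.imwrite('pics/sd_z.png',cv2.resize(im,(720,600),interpolation=2))"
```

```text
clock: 3.38
position: [483.8, -194.1, 273.9]
ee_rot: [-0.655, 0.756, -0.001, -0.003]
contact_force: [-1.2, -0.1, 1.8]
gripper_width: 85.2
clock: 4.0
position: [483.9, -194.1, 264.3]
ee_rot: [-0.655, 0.756, -0.001, -0.002]
contact_force: [-0.3, 0.0, 0.3]
gripper_width: 84.9
clk 4.0 grasp [ 483.6 -194.8  109.3] jaw 171.8 tilt 0.29 F [-0.3  0.   0.3] w 84.9 j6 -0.08 -> d [ 0.  -0.2 23.3] spin -0.2
```

View pics/sd_z.png

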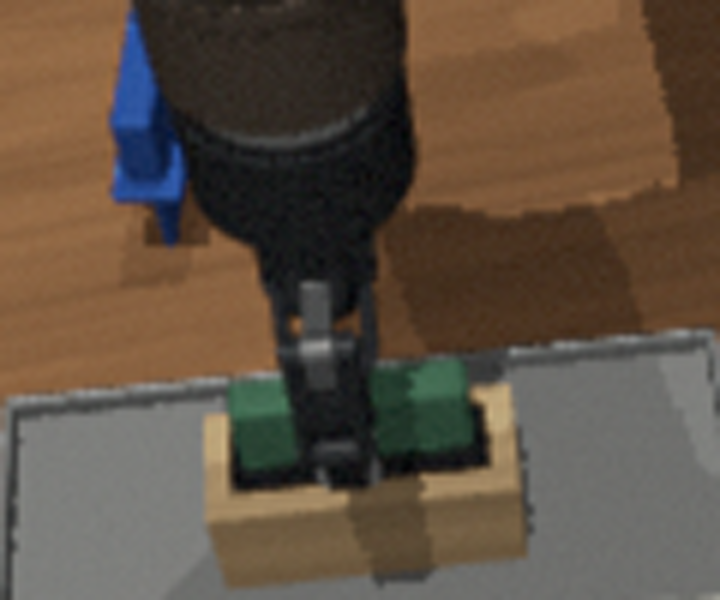

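Picture: the near finger, zoomed px (345,460), is roughly central along the grip. Descending, then closing.

```bash
python3 -m jog '[[[0,0,8,0],[0,0,16,0],[0,0,23,0],[0,0,23,0],[0,0,23,0]]]'; python3 -m jog '[[[0,0,0,0],[0,0,0,0],[0,0,0,0],[0,0,0,0],[0,0,0,0]]]' 10;  python3 -m jog '[[[0,0,0,0],[0,0,0,0],[0,0,0,0],[0,0,0,0],[0,0,0,0]]]'; python3 go.py 484 -194.3 86 172
```

```text
clock: 4.68
position: [483.9, -194.2, 241.2]
ee_rot: [-0.655, 0.756, -0.001, -0.002]
contact_force: [0.1, -0.9, -0.7]
gripper_width: 84.9
clock: 5.3
position: [484.0, -194.2, 241.4]
ee_rot: [-0.655, 0.756, -0.001, -0.002]
contact_force: [-0.5, 0.2, 1.3]
gripper_width: 17.4
clock: 5.92
position: [484.0, -194.2, 241.4]
ee_rot: [-0.655, 0.756, -0.001, -0.002]
contact_force: [-1.0, -0.5, 0.9]
gripper_width: 17.1
clk 5.92 grasp [ 483.8 -195.    86.4] jaw 171.8 tilt 0.28 F [-1.  -0.5  0.9] w 17.1 j6 -0.08 -> d [0.1 0.  0.4] spin -0.2
```

Held (width 17). Lifting.

```bash
python3 -m jog '[[[0,0,-10,0],[0,0,-25,0],[0,0,-45,0],[0,0,-65,0],[0,0,-80,0]]]'; python3 -m jog '[[[0,0,-15,0],[0,0,-30,0],[0,0,-45,0],[0,0,-50,0],[0,0,-50,0]]]'; python3 go.py 531 210.2 215 208; python3 -c "
from h import *;grab('scene','e')
im=cv2.imread('pics/scene_e.png')[100:240,140:280];cv2.imwrite('pics/se_z.png',cv2.resize(im,(600,600),interpolation=2))"
```

```text
clock: 6.55
position: [484.1, -193.9, 323.2]
ee_rot: [-0.655, 0.756, -0.002, -0.001]
contact_force: [-0.4, -0.1, -2.2]
gripper_width: 17.2
clock: 7.18
position: [484.1, -193.6, 373.3]
ee_rot: [-0.655, 0.756, -0.002, -0.001]
contact_force: [0.2, 0.1, -2.2]
gripper_width: 17.3
clk 7.17 grasp [ 484.2 -194.3  218.3] jaw 171.8 tilt 0.27 F [ 0.2  0.1 -2.2] w 17.3 j6 -0.08 -> d [-406.4   11.     1.5] spin -36.2
```

View pics/se_z.png

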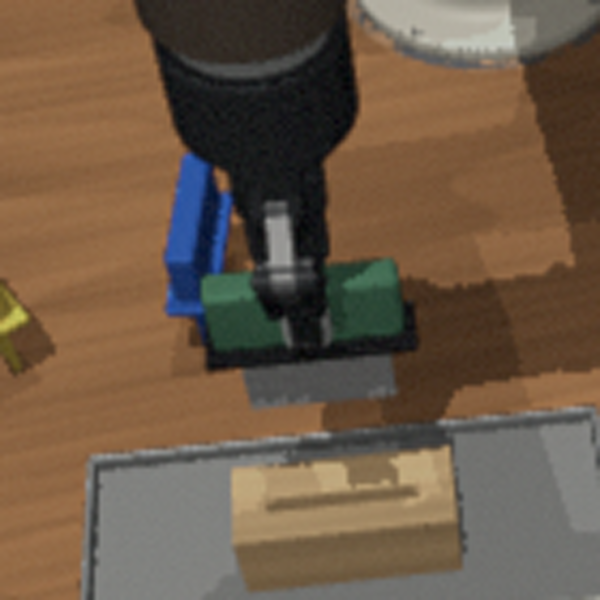

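The scraper hangs upright in the jaws, zoomed px (300,310), and the rest is empty. Crossing to the carousel.

```bash
python3 -m jog '[[[-30,1,0,-5],[-75,2,0,-12],[-125,4,0,-20],[-175,5,0,-28],[-225,6,0,-36]]]'; python3 -m jog '[[[0,0,0,0],[0,0,0,0],[0,0,0,0],[0,0,0,0],[0,0,0,0]]]'; python3 go.py 531 210.2 215 208
```

```text
clock: 7.85
position: [509.9, 31.5, 371.1]
ee_rot: [0.858, -0.514, 0.0, 0.003]
contact_force: [0.5, -0.8, -2.4]
gripper_width: 17.4
clock: 8.48
position: [509.8, 30.8, 371.1]
ee_rot: [0.857, -0.515, 0.0, 0.003]
contact_force: [0.2, -0.9, -1.4]
gripper_width: 17.5
clk 8.47 grasp [509.5  30.1 216.1] jaw -152.0 tilt 0.31 F [ 0.2 -0.9 -1.4] w 17.5 j6 0.11 -> d [-148.4 -102.9    0.2] spin 0.0
```

```bash
python3 -m jog '[[[-30,-20,0,0],[-70,-48,0,0],[-110,-76,0,0],[-140,-97,0,0],[-148,-103,0,0]]]'; python3 -m jog '[[[0,0,0,0],[0,0,0,0],[0,0,0,0],[0,0,0,0],[0,0,0,0]]]'; python3 go.py 531 210.2 160 208; python3 -c "
from h import *;grab('scene','f');grab('top','f')
im=cv2.imread('pics/scene_f.png')[80:240,310:470];cv2.imwrite('pics/sf_z.png',cv2.resize(im,(600,600),interpolation=2))"
```

```text
clock: 9.1
position: [531.5, 211.6, 369.9]
ee_rot: [0.858, -0.514, 0.0, 0.003]
contact_force: [-0.2, -0.5, -1.9]
gripper_width: 17.2
clock: 9.72
position: [531.5, 211.2, 370.0]
ee_rot: [0.858, -0.514, 0.0, 0.003]
contact_force: [-0.3, 0.5, -2.0]
gripper_width: 16.9
clk 9.72 grasp [531.2 210.4 215. ] jaw -151.9 tilt 0.3 F [-0.3  0.5 -2. ] w 16.9 j6 -0.17 -> d [ 0.4  0.7 55. ] spin 0.1
```

View pics/sf_z.png

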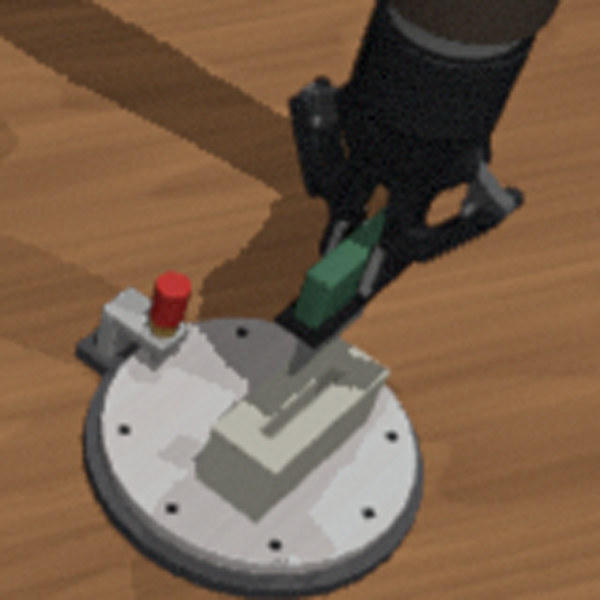

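View pics/top_f.png

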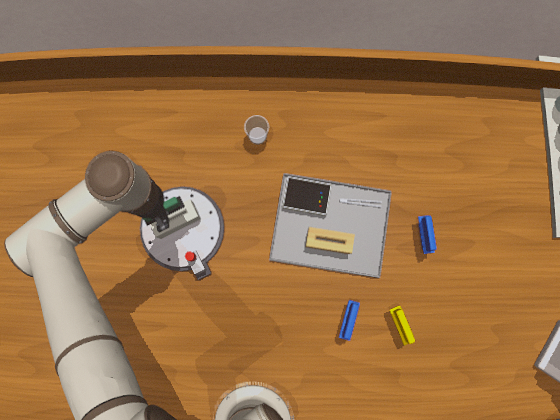

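```bash
python3 -m jog '[[[0,1,12,0],[0,1,26,0],[0,1,38,0],[0,1,45,0],[0,1,45,0]]]'; python3 -m jog '[[[0,0,0,0],[0,0,0,0],[0,0,0,0],[0,0,0,0],[0,0,0,0]]]'; python3 go.py 531 210.2 160 208; python3 -c "
from h import *;grab('scene','g');grab('top','g')
im=cv2.imread('pics/scene_g.png')[120:220,340:440];a=cv2.resize(im,(600,600),interpolation=2)
cv2.imwrite('pics/sg_z.png',a)
im=cv2.imread('pics/top_g.png')[180:280,130:230];cv2.imwrite('pics/tg_z.png',cv2.resize(im,(600,600),interpolation=2))"
```

```text
clock: 10.45
position: [530.5, 210.7, 324.2]
ee_rot: [0.858, -0.514, 0.0, 0.003]
contact_force: [-0.6, -0.5, -2.2]
gripper_width: 17.1
clock: 11.08
position: [530.5, 210.7, 324.3]
ee_rot: [0.858, -0.514, 0.0, 0.003]
contact_force: [-0.3, 0.2, -2.3]
gripper_width: 17.1
clk 11.07 grasp [530.  209.8 169.3] jaw -151.9 tilt 0.37 F [-0.3  0.2 -2.3] w 17.1 j6 -0.17 -> d [ 0.6 -0.3  9.3] spin 0.1
```

View pics/sg_z.png

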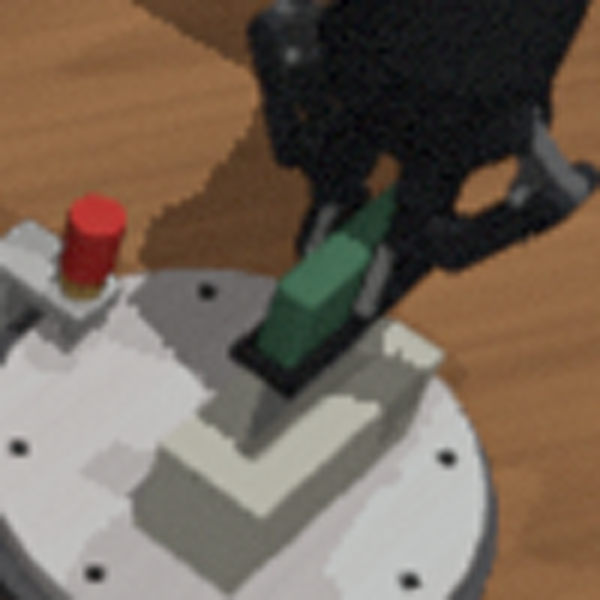

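View pics/tg_z.png

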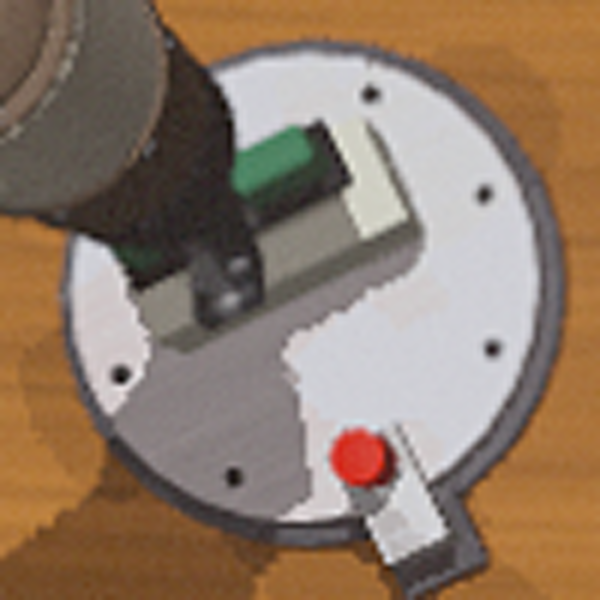

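```bash
python3 -c "
from h import *
a=np.radians(28.1-0); ex=np.array([np.cos(a),np.sin(a)]);ey=np.array([-ex[1],ex[0]])
def rep(n,px,z,c,name):
    P=plane(n,px,z)[:,:2]-c; print(n,name,'x',(P@ex).round(1),'y',(P@ey).round(1))
ct=np.array([529.5,212]);cs=np.array([532.5,208.7])
Z=lambda p,o:np.array(p)/6+np.array(o)
rep('top',Z([[328,125],[350,182]],(130,180)),143.9,ct,'guard end corners want y-50, x+15,-15')
rep('top',Z([[303,125],[314,152]],(130,180)),181.9,ct,'grip end corners want y-45, x 9,-9')
rep('scene',Z([[235,347],[291,386]],(340,120)),143.9,cs,'guard corners want -50, x -15,15')
rep('scene',Z([[245,455]],(340,120)),91.9,cs,'blade corner want -36,0')
rep('scene',Z([[282,290],[325,310]],(340,120)),181.9,cs,'grip corners -45, -9,9')
s=arm.read_state()['position'];print(s, (np.array([530.,209.8])-ct)@ey,(np.array([530.,209.8])-cs)@ey)
"
```

```text
top guard end corners want y-50, x+15,-15 x [  9.3 -16. ] y [-51.7 -49.7]
top grip end corners want y-45, x 9,-9 x [ 4.3 -7.4] y [-46.6 -45.9]
scene guard corners want -50, x -15,15 x [-12.8  12.7] y [-47.6 -47.7]
scene blade corner want -36,0 x [4.2] y [-44.5]
scene grip corners -45, -9,9 x [-3.6 12.5] y [-46.4 -43. ]
[530.4837831  210.66363357 324.19540059] -2.176185045848564 2.1478692556679797
```

Errors in both views are within ~2 mm along y and of opposite sign, so the scraper is centred to within the bevel. Descending with force checks.

```bash
python3 -m jog '[[[0,0,3,0],[0,0,6,0],[0,0,9,0],[0,0,12,0],[0,0,14,0]]]'; python3 -m jog '[[[0,0,0,0],[0,0,0,0],[0,0,0,0],[0,0,0,0],[0,0,0,0]]]'; python3 go.py 531 210.2 115 208
```

```text
clock: 11.8
position: [530.4, 210.6, 309.9]
ee_rot: [0.858, -0.514, 0.0, 0.003]
contact_force: [0.7, -0.6, -1.1]
gripper_width: 17.0
clock: 12.42
position: [530.4, 210.6, 309.9]
ee_rot: [0.858, -0.514, 0.0, 0.003]
contact_force: [-1.2, -0.5, -2.0]
gripper_width: 17.2
clk 12.43 grasp [529.9 209.7 155. ] jaw -151.9 tilt 0.39 F [-1.2 -0.5 -2. ] w 17.2 j6 -0.17 -> d [ 0.5 -0.5 39.9] spin 0.1
```

```bash
python3 -m jog '[[[0,0,4,0],[0,0,9,0],[0,0,14,0],[0,0,19,0],[0,0,22,0]]]'; python3 -m jog '[[[0,0,4,0],[0,0,8,0],[0,0,12,0],[0,0,15,0],[0,0,15,0]]]'; python3 go.py 531 210.2 115 208
```

```text
clock: 13.05
position: [530.3, 210.4, 287.4]
ee_rot: [0.858, -0.514, -0.0, 0.004]
contact_force: [0.6, -0.0, -2.4]
gripper_width: 16.9
clock: 13.68
position: [530.2, 210.3, 272.1]
ee_rot: [0.858, -0.514, -0.0, 0.004]
contact_force: [-0.8, -0.7, -1.3]
gripper_width: 17.5
clk 13.68 grasp [529.5 209.2 117.1] jaw -151.9 tilt 0.46 F [-0.8 -0.7 -1.3] w 17.5 j6 -0.17 -> d [ 0.4 -0.7  2.1] spin 0.1
```

```bash
python3 -m jog '[[[0,0,1,0],[0,0,1.5,0],[0,0,2,0],[0,0,2.5,0],[0,0,2.5,0]]]'; python3 go.py 531 210.2 115 208
```

```text
clock: 14.3
position: [530.1, 210.3, 270.5]
ee_rot: [0.858, -0.514, 0.0, 0.004]
contact_force: [-2.5, -0.9, 5.1]
gripper_width: 17.2
clk 14.3 grasp [529.5 209.3 115.5] jaw -151.9 tilt 0.44 F [-2.5 -0.9  5.1] w 17.2 j6 -0.17 -> d [ 0.5 -0.7  0.5] spin 0.1
```

Contact at the expected height (guard at ~84 mm, +7 N). Releasing and rising.

```bash
python3 -m jog '[[[0,0,0,0],[0,0,0,0],[0,0,0,0],[0,0,0,0],[0,0,0,0]]]' 70; python3 -m jog '[[[0,0,-15,0],[0,0,-35,0],[0,0,-55,0],[0,0,-75,0],[0,0,-85,0]]]';python3 -m jog '[[[0,0,0,0],[0,0,0,0],[0,0,0,0],[0,0,0,0],[0,0,0,0]]]'; python3 go.py 431.5 160.2 170 208;python3 -c "
from h import *;grab('scene','i');grab('top','i')
im=cv2.imread('pics/scene_i.png')[120:220,340:440];a=cv2.resize(im,(600,600),interpolation=2)
cv2.imwrite('pics/si_z.png',a)
im=cv2.imread('pics/top_i.png')[180:280,130:230];cv2.imwrite('pics/ti_z.png',cv2.resize(im,(600,600),interpolation=2))"
```

```text
clock: 14.92
position: [530.2, 210.3, 270.4]
ee_rot: [0.858, -0.514, 0.0, 0.004]
contact_force: [0.4, -0.5, -0.3]
gripper_width: 70.0
clock: 15.55
position: [530.7, 211.0, 357.7]
ee_rot: [0.858, -0.514, 0.001, 0.002]
contact_force: [-1.1, 0.3, 0.3]
gripper_width: 70.0
clock: 16.18
position: [530.7, 210.9, 357.3]
ee_rot: [0.858, -0.514, 0.001, 0.003]
contact_force: [0.2, -0.1, 0.3]
gripper_width: 70.0
clk 16.18 grasp [530.4 210.1 202.3] jaw -151.9 tilt 0.31 F [ 0.2 -0.1  0.3] w 70.0 j6 -0.17 -> d [ -2.1 111.2  32.7] spin 0.1
```

View pics/si_z.png

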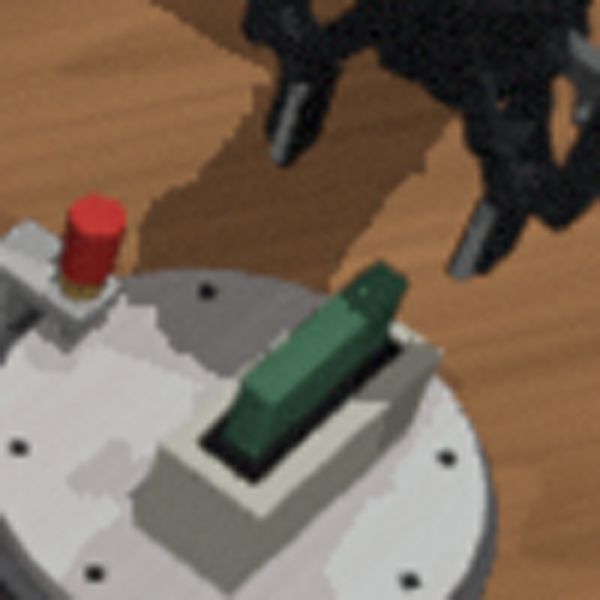

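View pics/ti_z.png

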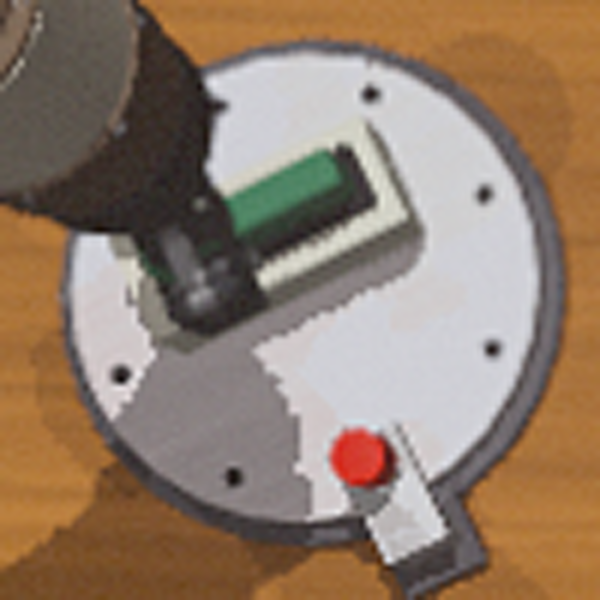

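Zoomed views: the guard lies flat on the block, grip at scene zoom (320,360), fingers clear. Checking its height numerically, then moving over the knob.

```bash
python3 - <<'E'
from h import *
for n,b in(('scene',(375,160,412,202)),('top',(165,200,190,225))):
    z=np.load(f'pics/{n}_i.npz'); H,S,V=cv2.split(cv2.cvtColor(z['im'],cv2.COLOR_BGR2HSV))
    m=(H>55)&(H<95)&(S>90); k=np.zeros_like(m);k[b[1]:b[3],b[0]:b[2]]=1
    v,u=np.nonzero(m&k);P=dep(n,np.c_[u,v],z['d'][v,u]);Q=P[P[:,2]>123];w,E=np.linalg.eigh(np.cov(Q[:,:2].T));a=E[:,1]
    print(n,len(P),'top z(want 128)',np.percentile(P[:,2],[50,80,95]).round(1),'deg',np.degrees(np.arctan2(a[1],a[0]))%180,Q.mean(0).round(1))
    m=((H<8)|(H>172))&(S>150);v,u=np.nonzero(m);P=dep(n,np.c_[u,v],z['d'][v,u]);P=P[np.hypot(P[:,0]-431,P[:,1]-160)<30];print('knob top z',np.percentile(P[:,2],[80,90]))
E
python3 -m jog '[[[0,15,0,0],[-1,40,0,0],[-1,70,0,0],[-2,97,0,0],[-2,111,0,0]]]' 80;python3 -m jog '[[[0,0,0,0],[0,0,0,0],[0,0,0,0],[0,0,0,0],[0,0,0,0]]]'; python3 go.py 432 159 140 208
```

```text
scene 332 top z(want 128) [125.8 128.6 130. ] deg 136.3607705536631 [540.2 199.6 134.7]
knob top z [104.14193979 104.82034493]
top 106 top z(want 128) [127.8 129.6 132.3] deg 59.619174069389025 [536.5 190.  140.4]
knob top z [105.94104483 106.46375237]
clock: 16.9
position: [430.2, 159.4, 358.1]
ee_rot: [0.858, -0.514, 0.001, 0.002]
contact_force: [-0.4, -0.3, -0.1]
gripper_width: 80.1
clock: 17.52
position: [430.4, 159.5, 357.9]
ee_rot: [0.858, -0.514, 0.001, 0.003]
contact_force: [-0.5, 0.2, -0.2]
gripper_width: 80.1
clk 17.52 grasp [430.1 158.7 202.9] jaw -151.9 tilt 0.31 F [-0.5  0.2 -0.2] w 80.1 j6 -0.22 -> d [ 0.9 -1.4 62.9] spin 0.1
```

```bash
python3 -m jog '[[[1,-1,15,0],[1,-1,32,0],[1,-1,50,0],[1,-1,63,0],[1,-1,63,0]]]';python3 -m jog '[[[0,0,0,0],[0,0,0,0],[0,0,0,0],[0,0,0,0],[0,0,0,0]]]'; python3 go.py 432 159 90 208;python3 -c "
from h import *;grab('scene','k');grab('top','k')
im=cv2.imread('pics/scene_k.png')[100:220,310:430];a=cv2.resize(im,(600,600),interpolation=2)
cv2.imwrite('pics/sk_z.png',a)
im=cv2.imread('pics/top_k.png')[190:290,140:240];cv2.imwrite('pics/tk_z.png',cv2.resize(im,(600,600),interpolation=2))"
```

```text
clock: 18.15
position: [431.6, 158.7, 294.0]
ee_rot: [0.858, -0.514, 0.0, 0.004]
contact_force: [-0.4, 0.4, -0.3]
gripper_width: 80.1
clock: 18.77
position: [431.6, 158.7, 294.2]
ee_rot: [0.858, -0.514, 0.0, 0.004]
contact_force: [-0.7, 0.2, 0.0]
gripper_width: 80.4
clk 18.77 grasp [431.1 157.7 139.2] jaw -151.9 tilt 0.41 F [-0.7  0.2  0. ] w 80.4 j6 -0.22 -> d [-0.3 -0.8 49.2] spin 0.1
```

View pics/sk_z.png

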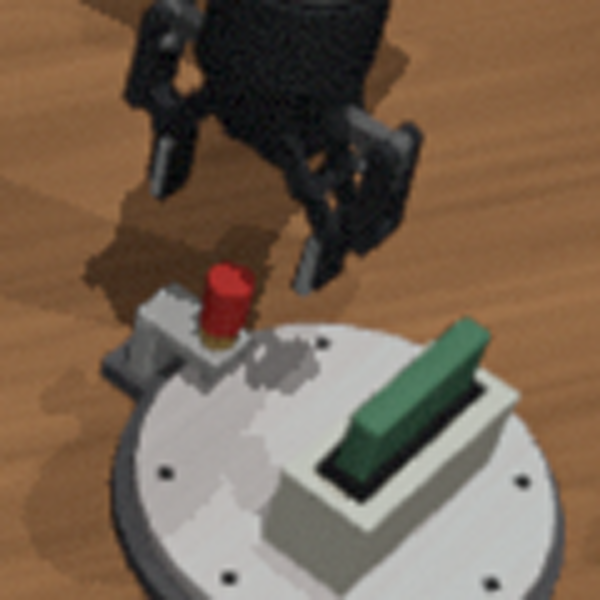

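View pics/tk_z.png

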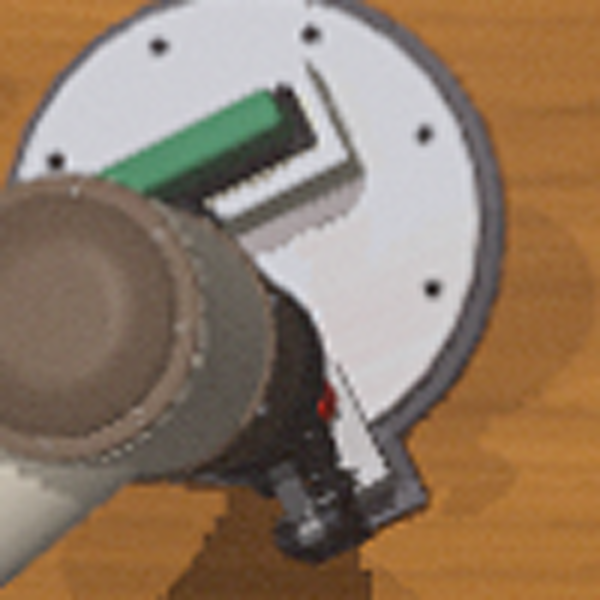

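Scene zoom: the fingertips straddle the knob (230,300), and the scraper stands home at (410,410), well clear. Descending to the knob.

```bash
python3 -m jog '[[[0,-1,12,0],[0,-1,25,0],[0,-1,38,0],[0,-1,48,0],[0,-1,48,0]]]';python3 go.py 432 159 90 208;python3 -m jog '[[[0,0,0,0],[0,0,0,0],[0,0,0,0],[0,0,0,0],[0,0,0,0]]]' 35; python3 go.py 432 159 90 208;python3 -c "
from h import *;grab('scene','l')
im=cv2.imread('pics/scene_l.png')[100:220,310:430];a=cv2.resize(im,(600,600),interpolation=2)
cv2.imwrite('pics/sl_z.png',a)"
```

```text
clock: 19.5
position: [432.1, 158.6, 245.0]
ee_rot: [0.858, -0.514, -0.0, 0.005]
contact_force: [0.5, 0.9, 0.4]
gripper_width: 80.4
clk 19.5 grasp [431.3 157.4  90. ] jaw -151.9 tilt 0.56 F [0.5 0.9 0.4] w 80.4 j6 -0.22 -> d [-0.4 -0.1 -0. ] spin 0.1
clock: 20.12
position: [432.1, 158.6, 245.1]
ee_rot: [0.858, -0.514, -0.0, 0.005]
contact_force: [-0.4, 0.6, 0.0]
gripper_width: 34.8
clk 20.12 grasp [431.3 157.4  90.1] jaw -151.9 tilt 0.54 F [-0.4  0.6  0. ] w 34.8 j6 -0.22 -> d [-0.4 -0.1  0.1] spin 0.1
```

View pics/sl_z.png

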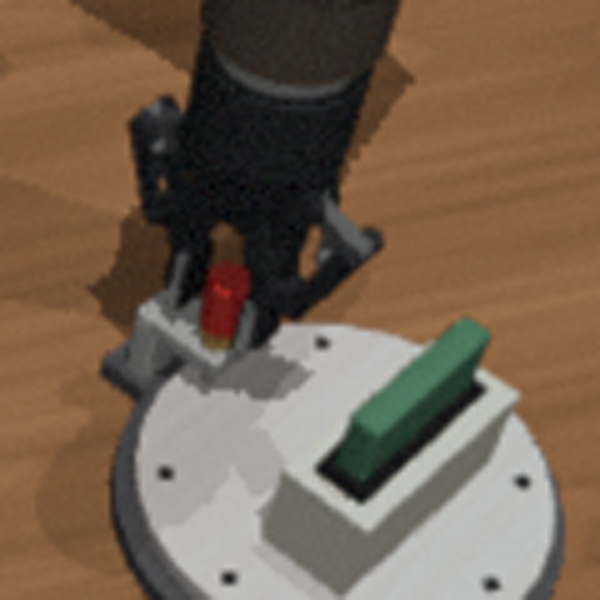

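The knob, zoom (225,300), is between the pads. A 1 mm correction, then closing.

```bash
python3 -m jog '[[[-1,-1,0,0],[-1,-1,0,0],[-1,-1,0,0],[-1,-1,0,0],[-1,-1,0,0]]]' 10;python3 go.py 432 159 90 208;python3 -m jog '[[[0,0,0,0],[0,0,0,0],[0,0,0,0],[0,0,0,0],[0,0,0,0]]]'; python3 go.py 432 159 90 208
```

```text
clock: 20.8
position: [433.0, 159.9, 245.4]
ee_rot: [0.858, -0.514, 0.0, 0.004]
contact_force: [4.0, -4.3, 1.6]
gripper_width: 22.5
clk 20.8 grasp [432.4 158.7  90.4] jaw -151.9 tilt 0.5 F [ 4.  -4.3  1.6] w 22.5 j6 -0.22 -> d [0.4 1.3 0.4] spin 0.1
clock: 21.42
position: [433.0, 159.9, 245.4]
ee_rot: [0.858, -0.514, 0.0, 0.004]
contact_force: [2.1, -3.3, 1.1]
gripper_width: 22.4
clk 21.43 grasp [432.4 158.7  90.4] jaw -151.9 tilt 0.5 F [ 2.1 -3.3  1.1] w 22.4 j6 -0.22 -> d [0.3 1.3 0.4] spin 0.1
```

Gripped (22.4 mm). Pulling up gently.

```bash
python3 -m jog '[[[0,0,-2,0],[0,0,-4,0],[0,0,-6,0],[0,0,-8,0],[0,0,-10,0]]]';python3 go.py 432 159 90 208;python3 -m jog '[[[0,0,-1,0],[0,0,-2,0],[0,0,-3,0],[0,0,-3.5,0],[0,0,-3.5,0]]]'; python3 go.py 432 159 90 208
```

```text
clock: 22.05
position: [433.0, 159.9, 254.6]
ee_rot: [0.858, -0.514, 0.0, 0.004]
contact_force: [5.4, -2.9, -6.7]
gripper_width: 22.3
clk 22.05 grasp [432.3 158.7  99.6] jaw -151.9 tilt 0.51 F [ 5.4 -2.9 -6.7] w 22.3 j6 -0.22 -> d [0.3 1.2 9.6] spin 0.1
clock: 22.68
position: [433.0, 159.9, 257.2]
ee_rot: [0.858, -0.514, 0.0, 0.004]
contact_force: [4.9, -2.3, -7.7]
gripper_width: 22.3
clk 22.68 grasp [432.4 158.7 102.2] jaw -151.9 tilt 0.51 F [ 4.9 -2.3 -7.7] w 22.3 j6 -0.22 -> d [ 0.2  1.2 12.2] spin 0.1
```

```bash
python3 -m jog '[[[0,0,-1,0],[0,0,-2,0],[0,0,-3,0],[0,0,-3.5,0],[0,0,-3.5,0]]]'; python3 go.py 432 159 90 208;python3 -m jog '[[[0,0,-0.5,0],[0,0,-1,0],[0,0,-1.5,0],[0,0,-1.5,0],[0,0,-1.5,0]]]'; python3 go.py 432 159 90 208
```

```text
clock: 23.3
position: [433.1, 159.9, 259.5]
ee_rot: [0.857, -0.515, -0.0, 0.004]
contact_force: [5.7, -2.7, -8.9]
gripper_width: 22.5
clk 23.3 grasp [432.3 158.7 104.5] jaw -151.9 tilt 0.51 F [ 5.7 -2.7 -8.9] w 22.5 j6 -0.22 -> d [ 0.2  1.2 14.5] spin 0.1
clock: 23.92
position: [433.1, 159.9, 259.5]
ee_rot: [0.857, -0.515, -0.0, 0.004]
contact_force: [6.9, -3.3, -11.3]
gripper_width: 22.4
clk 23.93 grasp [432.3 158.7 104.5] jaw -152.0 tilt 0.51 F [  6.9  -3.3 -11.3] w 22.4 j6 -0.22 -> d [ 0.2  1.3 14.6] spin 0.0
```

Risen 14.1 mm and against the stop: force grows while position stays. Holding and checking.

```bash
python3 -m jog '[[[0,0,-0.5,0],[0,0,-0.5,0],[0,0,-0.5,0],[0,0,-0.5,0],[0,0,-0.5,0]]]'
python3 - <<'E'
from h import *
for n in('scene','top'):grab(n,'z')
n='scene';z=np.load('pics/scene_z.npz');im=z['im'];H,S,V=cv2.split(cv2.cvtColor(im,cv2.COLOR_BGR2HSV))
m=((H<8)|(H>172))&(S>150);v,u=np.nonzero(m);P=dep(n,np.c_[u,v],z['d'][v,u]);P=P[np.hypot(P[:,0]-431,P[:,1]-160)<25];print('knob z min/max',np.percentile(P[:,2],[2,90,98]))
m=(H>55)&(H<95)&(S>90);v,u=np.nonzero(m);P=dep(n,np.c_[u,v],z['d'][v,u]);P=P[np.hypot(P[:,0]-530,P[:,1]-210)<70];P=P[P[:,2]>60];print('green top',np.percentile(P[:,2],[80,95]))
cv2.imwrite('pics/sz_z.png',cv2.resize(im[100:220,310:430],(600,600),interpolation=2))
s=arm.read_state();print(s['clock'],s['position'],s['contact_force'],s['gripper_width'])
E
```

```text
clock: 24.55
position: [433.2, 159.8, 258.9]
ee_rot: [0.857, -0.515, -0.0, 0.004]
contact_force: [5.4, -3.5, -7.4]
gripper_width: 22.7
knob z min/max [ 89.03331383 118.8504579  122.19237101]
green top [128.45593876 129.6082901 ]
24.65 [433.16162122 159.81262597 258.91900621] [ 5.36774499 -2.59056566 -8.12901175] 22.484293633054424
```

View pics/sz_z.png

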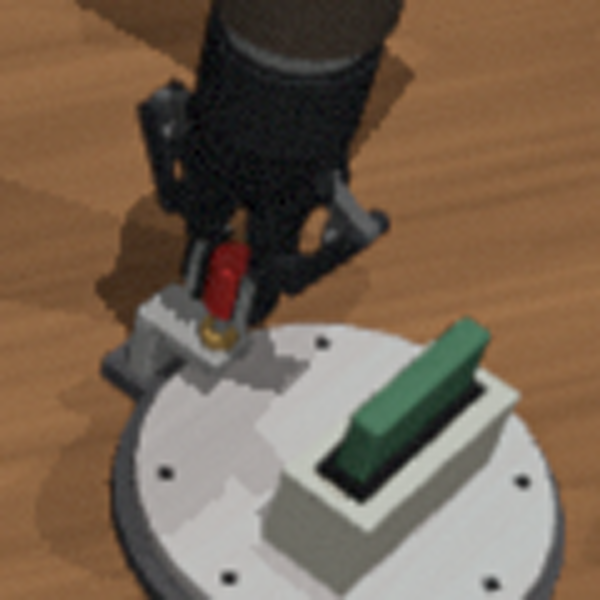

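Zoom: knob raised at (228,280), brass collar exposed below it, scraper still home. Knob top is at 118.9 mm, up from 104.1. The last call relaxed it by 0.6 mm, so I pull it back to the stop and hold.

```bash
python3 -m jog '[[[0,0,-1,0],[0,0,-2,0],[0,0,-2,0],[0,0,-2,0],[0,0,-2,0]]]'
python3 - <<'E'
from h import *
s=arm.read_state();print(s['clock'],s['position'],s['contact_force'],s['gripper_width'])
print(arm.job_done())
E
```

```text
clock: 25.28
position: [433.2, 159.8, 259.5]
ee_rot: [0.857, -0.515, -0.001, 0.005]
contact_force: [6.8, -2.6, -9.8]
gripper_width: 22.7
25.275 [433.19458424 159.79409292 259.53503353] [ 6.82502683 -2.55107378 -9.83108635] 22.744867168185863
the job is handed in; nothing more can be done
None
```

The green scraper is home in the carousel slot and released, and the job was handed in at 25.3 s with the gripper holding the plunger knob up at its stop. No verdict was reported.

- **Scraper:** I lifted it from the drying rest and lowered it into the slot until it met about 7 N at the expected height. After release its grip top measured 128–129 mm against 128 mm expected, and the last picture showed the guard flat on the block.
- **Plunger:** The knob rose about 14.1 mm by arm position and about 14.7 mm by the camera. At hand-in the downward pull on the tool was about 10 N, with a sideways load of about 7 N because the grip is slightly off-centre.
- **Bystanders:** I took the arm nowhere near the wax pan, forceps or beaker at low height, but I did not measure them again at the end.

**Checks that disagreed:**
- The two cameras differed by about 5 mm along the slot, so I aimed at the average.
- My depth-based check of the scraper's angle after placing gave unusable values (136° and 60°). I judged its alignment from the pictures and the measured jaw angle, within about 0.1° of the slot estimate.

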